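# Release the spout tube from its push-fit and stand it to dry

## Task

Free the steel spout tube from the push-fit fitting on the outlet block: gently press the fitting's release ring fully down with the fingertips either side of the tube and, while it is down, pinch the tube and draw it out without wrenching it. Then lower it gently, foot first, to the bottom of the round hole in the wooden drying block and let go; leave the cups, jar, grinder, bowl and tray where they are.

Things in the scene. Friction and masses are not known exactly. Their poses are not given: they have to be found in the camera images.
- port (a point): axis of the push-fit fitting where it meets the top face of the fixed outlet block; z up, y along the block. Brass fitting 41 mm wide, standing 0 to 12 mm up on its thread, unmeasured. On it a flat white release ring, 44 mm wide, 23 mm bore: its top is 46 to 58 mm above this point when up, and presses straight down 7 mm to a firm stop. Over 25 N on fitting or block does damage
- tube_mid (a point): centre (half-way up) of the loose straight steel tube, 98 mm long, 14 mm diameter, 70 g; its bottom 8 mm are a wider foot, 20 mm diameter, edges bevelled. z axis along it, up from the foot. At the start it stands upright in the fitting, foot on the block's top face; pulling over 25 N while locked does damage
- tube_foot (a point): centre of the underside of the tube's foot, 49 mm below its centre
- rack_hole0 (a point): centre of the mouth of the round hole, 23 mm wide and 32 mm deep with a flat bottom and a 2 mm bevel, in the top face of the fixed wooden drying block (75 x 110 x 45 mm high, on the counter). The block's other opening is a rectangular slot and is not used. The block's centre is 25 mm from here along +y
- cup_a: white ceramic finjan cup without handle, 62 mm wide, 52 mm high, loose on the counter; origin under its centre; leave alone
- cup_b: a like cup, loose, in the wooden tray; leave alone
- cup_c: a like cup, loose, in the wooden tray; leave alone
- jar: closed amber glass date jar with brass cap, 84 mm wide, 125 mm high, loose; origin under its centre; leave alone
- grinder: ceramic grinder, 108 mm wide, with a crank on top, 206 mm high, loose; origin under its centre; leave alone
- bowl: terracotta bowl 100 mm wide, 50 mm high, loose; origin under its centre; leave alone
- tray: fixed rectangular wooden tray 300 x 190 x 28 mm with two cups in it; origin under its centre
- manifold: fixed aluminium outlet block with the fitting, 70 x 150 x 22 mm high; origin under its centre, y along it, fitting at y = -40 mm. Its ring resists with 1 N plus 5 N per 10 mm/s of pressing speed and creeps up at 2 mm/s when let go. Jaws inside lock over the tube's foot and clear it only in the ring's last 2 mm; the foot must then rise 3 to 15 mm promptly to pass them
- rack: the fixed wooden drying block; origin under its centre, z up
- tube: the tube; origin at the centre of the underside of its foot, z along it
- cap (a point): top centre of the low capped second outlet on the outlet block, 34 mm wide, 26 mm high above the block, 85 mm from the fitting's axis; not used

How it is judged:
By the outcome, as a careful person would: the job done as asked, in the order asked, and still so for the second after the job is handed in, with the robot touching nothing.
It also fails if it takes over 54 s, if anything falls off the work surface, if the arm or the gripper's body presses on something with over 40 N, if the wrist force passes 120 N, or if a joint passes its speed limit or range.

## Robot

A 6-joint arm with a two-finger parallel gripper is mounted at the origin on the work surface. World frame = base frame: x ahead of the robot, y to its left, z up, the work surface at z = 0. Lengths are in m, angles in degrees, forces in N, time in s.
With the tool pointing down it reaches from about 0.25 to 0.775 m from the base axis. Payload 4 kg.
Tool frame: the origin (TCP) lies midway between the tips of the shut fingers; the grasp point (between the pads) lies 19 mm behind it (env.grip_depth is the distance from the TCP to the grasp point, in m); z points along the fingers, y is the direction in which the jaws open and shut (so a half turn about z gives the same grasp; the last joint's range is limited). The gripper opens to 94 mm and grips with 3 to 60 N. Pads are 16 mm wide; open, the fingers measure 119 mm over their backs; the gripper's body (75 mm by 177 mm) begins 78 mm behind the grasp point.
Start: joints at [-79.59, 4.996, 78.535, -0, 96.463, -5.907], TCP at [0.155, -0.528, 0.175] pointing down, gripper open.
Joint ranges: [-177.83, 177.83], [-43.37, 116.18], [15.69, 146.23], [-61.86, 241.86], [9.47, 152.12], [-147.06, 147.06]. Speed limits (degrees/s): [159.86, 159.86, 180, 180, 180, 180].

## Interface

Orientations are given as a 3x3 rotation matrix whose columns are the frame's x, y, z axes.
In Python, from bench import readout, imaging, hand_in, env gives the robot as it stands.
- The arm moves only by the tool step_arm, never from a script. Its argument "motion" is a list of rows, each an object with "rotation": the turn, a rotation vector about the tool's x, y, z in degrees, a list of three; "dp": the shift along the tool's x, y, z in m, a list of three; "grip": the gripper's target within -1 to 1 (shut at 1, half-way at 0, fully open at -1). In form: [{"rotation": [ax, ay, az], "dp": [x, y, z], "grip": grip}, ...]. A call has 1 to 12 rows; each row shifts and turns the commanded pose from where the row before left it, along the tool's axes as they then stand; what a row does not reach is not made up. A row lasts 1/10 s, in which the tool goes at most 50 mm and 8.59 degrees, less where a joint would pass 70% of its speed; a pose out of reach is approached as far as the arm can. A call is refused whole if a number of a shift passes 0.05 or a number of a turn 8.59, either way. A call with a gripper value outside its range is refused whole. The fingers move at their own pace and stop on an object; the grip force is fixed at half the most. Time passes only in rows, so rows that do not move let the fingers close. It gives the time, the measured TCP pose, the force and the opening at its end, in the units of the state.
- readout.observe(): the state, without advancing time (a new reading comes with each control period).
- imaging.capture(name): name is "scene" or "top" or "wrist"; returns a dict with "color" (480x640x3 uint8, red, green, blue), "K" (3x3 intrinsics, pixels), "rvec" (rotation vector, rad) and "tvec" (3), from world to camera coordinates, as OpenCV has them; the wrist camera has in their place "mount" (4x4, takes a point from camera to tool coordinates, whose origin is the TCP and whose axes are the flange's). Camera axes: x right, y down, z forward; pixel columns grow to the right and rows downward; lengths in m; the calibration is good to about 2 mm. A picture is of the moment at which its call begins: read the wrist's pose just before it. There is no depth.
- hand_in(): hands the job in, once; it reports no verdict.
The state is a dict: "time_s": time; "joint_pos": joint angles; "dq": joint speeds; "effort": joint torques, N m; "tool_pos": TCP position; "ee_rot": TCP orientation; "force": force on the tool from outside, world axes, zero at the start; "ft_torque": the same for the moment, N m; "grip_width": finger opening in m.
Only numpy, scipy, OpenCV 4.12 (cv2) and the standard library are available. Lean on these libraries where they do the work, as an engineer would, in place of code of your own. Each camera call takes 0.05 s, during which the arm holds its last target.

## Working session

There is one attempt and no reset: what is moved stays moved. The work goes in short steps, Python scripts to look and compute and a tool call to move; the robot and the scene stay as the last step left them, time stands still between calls to the robot, and variables do not carry over. Pictures are saved under pics/ and viewed, and the job is handed in when it is done.

Besides the shell and the picture viewer there is one more tool, called as name([rows], argument=value, ...), one row to a line, values as JSON. step_arm: Moves the arm, as the interface text tells. Its arguments: {"type":"object","properties":{"motion":{"type":"array"}},"required":["motion"]}

```bash
mkdir -p pics; ls
cat > h.py <<'E'
import numpy as np, cv2
from bench import readout, imaging, hand_in, env
def snap(n,f):
    c=imaging.capture(n); cv2.imwrite('pics/'+f,c['color'][:,:,::-1]); 
    np.savez('pics/'+f+'.npz',**{k:v for k,v in c.items()}); return c
E
python3 - <<'E'
from h import *
s=readout.observe(); print({k:np.round(v,4).tolist() for k,v in s.items()}); print(env.grip_depth,[a for a in dir(env) if a[0]!='_'])
for n in ('scene','top'):
    c=snap(n,n+'0.png'); print(n,c['K'],c['rvec'],c['tvec'])
E
```

```text
pics
{'time_s': 0.0, 'joint_pos': [-79.5887, 5.0407, 78.626, -0.0002, 96.4626, -5.9057], 'dq': [0.0366, 0.0033, 0.035, -0.0686, -0.0564, 0.0842], 'effort': [-0.0016, -34.0185, -30.243, 0.0717, 0.033, -0.0002], 'tool_pos': [0.1544, -0.5272, 0.1739], 'ee_rot': [[0.9597, 0.281, -0.0004], [0.281, -0.9597, 0.0022], [0.0002, -0.0022, -1.0]], 'force': [-0.2895, 0.803, 0.636], 'ft_torque': [0.0062, -0.0115, -0.027], 'grip_width': 0.0938}
0.0188 ['Unreachable', 'grip_depth']
scene [[556.4082541    0.         323.92639735]
 [  0.         556.4082541  239.41195447]
 [  0.           0.           1.        ]] [ 1.22957072  2.25218197 -0.96677731] [ 0.31130071 -0.28039837  1.74404401]
top [[496.40509182   0.         317.76490862]
 [  0.         496.40509182 244.0643213 ]
 [  0.           0.           1.        ]] [ 2.1822127  -2.20435119  0.08314689] [-0.01227129  0.59011075  1.34451966]
```

View pics/scene0.png

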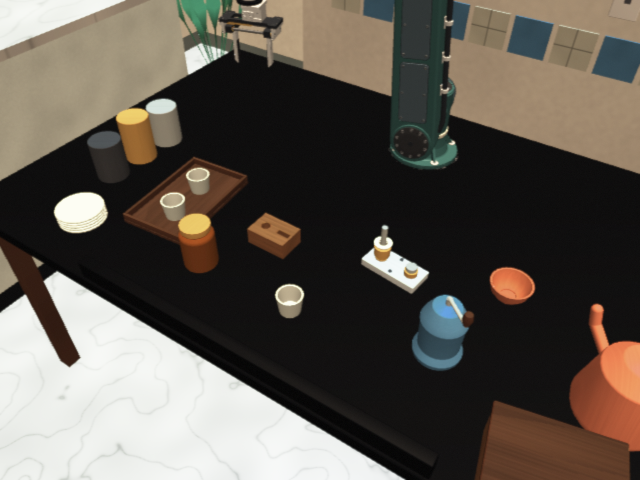

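View pics/top0.png

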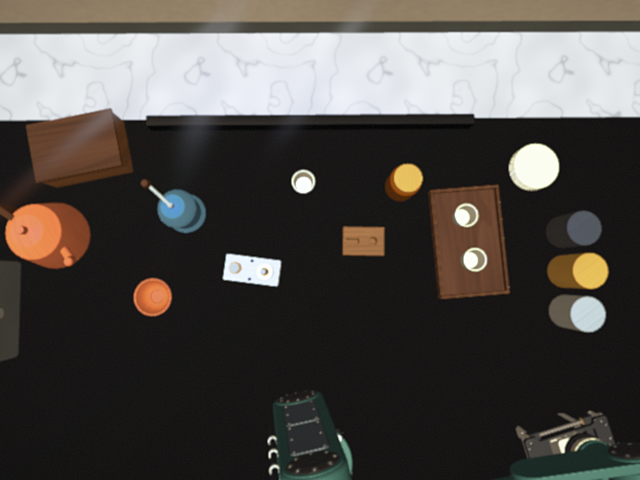

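The scene view shows the tube in its fitting near (383,240) and the rack at (274,235). In the top view the manifold is near (252,270), with the fitting at (265,271), and the rack is at (363,241). I'll zoom in.

Run:
```python
import cv2,numpy as np
t=cv2.imread('pics/top0.png'); s=cv2.imread('pics/scene0.png')
a=cv2.resize(t[220:300,215:295],None,fx=5,fy=5,interpolation=cv2.INTER_CUBIC)
b=cv2.resize(t[210:270,325:405],None,fx=5,fy=5,interpolation=cv2.INTER_CUBIC)
c=cv2.resize(s[215:295,355:435],None,fx=5,fy=5,interpolation=cv2.INTER_CUBIC)
d=cv2.resize(s[205:265,235:315],None,fx=5,fy=5,interpolation=cv2.INTER_CUBIC)
L=np.vstack([a,np.pad(b,((0,0),(0,0),(0,0)))])[:600]; 
cv2.imwrite('pics/z1.png',np.hstack([a,c])); cv2.imwrite('pics/z2.png',np.hstack([b,d]))
```

```text
(no output)
```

View pics/z1.png

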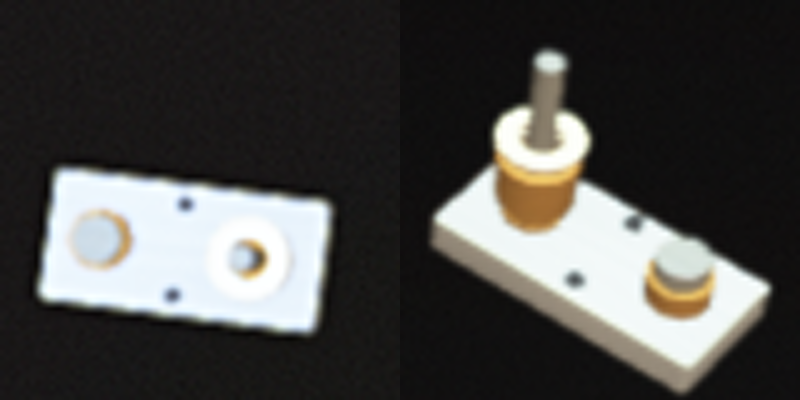

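View pics/z2.png

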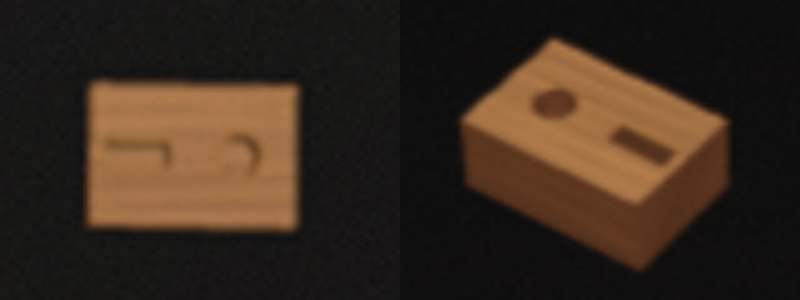

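```bash
cat > m.py <<'E'
from h import *
T=np.load('pics/top0.png.npz');S=np.load('pics/scene0.png.npz')
def ray(c,p):
    R,_=cv2.Rodrigues(c['rvec']); o=-R.T@c['tvec'].ravel(); d=R.T@np.linalg.inv(c['K'])@[p[0],p[1],1]; return o,d
def atz(c,p,z):
    o,d=ray(c,p); return o+d*(z-o[2])/d[2]
def zt(x,y,ox,oy): return (ox+(x+.5)/5-.5, oy+(y+.5)/5-.5)
def proj(c,P): return cv2.projectPoints(np.array(P,float).reshape(-1,3),c['rvec'],c['tvec'],c['K'],None)[0].reshape(-1,2)
def tri(p,q):
    A=[];b=[]
    for c,x in ((T,p),(S,q)):
        o,d=ray(c,x); d=d/np.linalg.norm(d); M=np.eye(3)-np.outer(d,d); A.append(M);b.append(M@o)
    A=np.vstack(A);b=np.hstack(b); s=np.linalg.lstsq(A,b,rcond=None); return s[0],np.sqrt(s[1])
E
python3 - <<'E'
from m import *
np.set_printoptions(precision=4,suppress=True)
mt=[atz(T,zt(x,y,215,220),.022) for x,y in [(55,168),(332,203),(315,332),(38,298)]]
ms=[atz(S,zt(x,y,355,215),.022) for x,y in [(32,215),(370,288),(282,368)]]
print('man top',mt,np.mean(mt,0)); print('man scene',ms,(ms[0]+ms[1])/2)
print('tube top T',atz(T,zt(243,258,215,220),.12),'S',atz(S,zt(149,62,355,215),.12),tri(zt(243,258,215,220),zt(149,62,355,215)))
print('ring tri',tri(zt(249,258,215,220),zt(142,140,355,215)))
print('cap',tri(zt(99,239,215,220),zt(282,259,355,215)))
rt=[atz(T,zt(x,y,325,210),.045) for x,y in [(88,81),(298,83),(298,231),(88,229)]]
rs=[atz(S,zt(x,y,235,205),.045) for x,y in [(61,121),(153,38),(328,123),(238,205)]]
print('rack',rt,np.mean(rt,0));print(rs,np.mean(rs,0))
print('hole S',atz(S,zt(154,104,235,205),.045),'T',atz(T,zt(240,155,325,210),.045))
E
```

```text
man top [array([0.5672, 0.234 , 0.022 ]), array([0.5466, 0.0828, 0.022 ]), array([0.4763, 0.0924, 0.022 ]), array([0.4964, 0.2431, 0.022 ])] [0.5216 0.1631 0.022 ]
man scene [array([0.5434, 0.0824, 0.022 ]), array([0.4979, 0.2417, 0.022 ]), array([0.5673, 0.2289, 0.022 ])] [0.5207 0.1621 0.022 ]
tube top T [0.5159 0.1218 0.12  ] S [0.5146 0.1217 0.12  ] (array([0.5157, 0.1219, 0.1209]), array([0.0004]))
ring tri (array([0.5163, 0.1235, 0.0723]), array([0.0002]))
cap (array([0.5276, 0.2061, 0.0473]), array([0.0002]))
rack [array([ 0.6371, -0.0845,  0.045 ]), array([ 0.635 , -0.1982,  0.045 ]), array([ 0.5548, -0.1967,  0.045 ]), array([ 0.557 , -0.0834,  0.045 ])] [ 0.596  -0.1407  0.045 ]
[array([ 0.6325, -0.1977,  0.045 ]), array([ 0.5555, -0.1978,  0.045 ]), array([ 0.5602, -0.0851,  0.045 ]), array([ 0.6335, -0.0882,  0.045 ])] [ 0.5954 -0.1422  0.045 ]
hole S [ 0.5966 -0.1665  0.045 ] T [ 0.5962 -0.1661  0.045 ]
```

step_arm([
  {"rotation": [0, 0, 8.16], "dp": [0, 0, -0.025], "grip": -1},
  {"rotation": [0, 0, 8.16], "dp": [0, 0, -0.025], "grip": -1},
  {"rotation": [0, 0, 0], "dp": [0.0145, -0.026, 0], "grip": -1},
  {"rotation": [0, 0, 0], "dp": [0.0145, -0.026, 0], "grip": -1},
  {"rotation": [0, 0, 0], "dp": [0.0145, -0.026, 0], "grip": -1},
  {"rotation": [0, 0, 0], "dp": [0.0145, -0.026, 0], "grip": -1},
  {"rotation": [0, 0, 0], "dp": [0.0145, -0.026, 0], "grip": -1},
  {"rotation": [0, 0, 0], "dp": [0.0145, -0.026, 0], "grip": -1},
  {"rotation": [0, 0, 0], "dp": [0.0145, -0.026, 0], "grip": -1},
  {"rotation": [0, 0, 0], "dp": [0.0145, -0.026, 0], "grip": -1},
])

```text
time_s: 1.1
tool_pos: [0.2708, -0.3185, 0.2246]
ee_rot: [[1.0, -0.0, -0.0], [-0.0, -1.0, 0.001], [-0.0, -0.001, -1.0]]
force: [-0.1, -0.8, -0.4]
grip_width: 0.094
```

step_arm([
  {"rotation": [0, 0, 0], "dp": [0.02, -0.035, 0], "grip": -1},
  {"rotation": [0, 0, 0], "dp": [0.02, -0.035, 0], "grip": -1},
  {"rotation": [0, 0, 0], "dp": [0.02, -0.035, 0], "grip": -1},
  {"rotation": [0, 0, 0], "dp": [0.02, -0.035, 0], "grip": -1},
  {"rotation": [0, 0, 0], "dp": [0.02, -0.035, 0], "grip": -1},
  {"rotation": [0, 0, 0], "dp": [0.02, -0.035, 0], "grip": -1},
  {"rotation": [0, 0, 0], "dp": [0.02, -0.035, 0], "grip": -1},
  {"rotation": [0, 0, 0], "dp": [0.02, -0.035, 0], "grip": -1},
  {"rotation": [0, 0, 0], "dp": [0.02, -0.035, 0], "grip": -1},
  {"rotation": [0, 0, 0], "dp": [0.015, -0.03, 0], "grip": -1},
  {"rotation": [0, 0, 0], "dp": [0, 0, 0], "grip": -1},
])

```text
time_s: 2.2
tool_pos: [0.4661, 0.0283, 0.2239]
ee_rot: [[1.0, 0.005, -0.002], [0.005, -1.0, 0.001], [-0.002, -0.001, -1.0]]
force: [0.0, -1.0, -0.8]
grip_width: 0.0938
```

Run:
```python
from h import *
s=readout.observe();print(s['tool_pos'],s['joint_pos']); c=snap('wrist','w1.png'); print(c['mount'],c['K']); np.savez('pics/w1pose.npz',p=s['tool_pos'],R=s['ee_rot'])
```

```text
[0.46609746 0.0283064  0.22387061] [-3.54483842e+00 -5.82584760e+00  8.38023817e+01  7.24253908e-02
  1.02140942e+02  8.61581352e+01]
[[ 7.67661323e-04 -9.57741275e-01 -2.87630076e-01  8.46936122e-02]
 [ 9.99999685e-01  6.77065961e-04  4.14445755e-04  7.42576221e-04]
 [-2.02187272e-04 -2.87630304e-01  9.57741493e-01 -2.09664039e-01]
 [ 0.00000000e+00  0.00000000e+00  0.00000000e+00  1.00000000e+00]] [[424.33055511   0.         318.65711354]
 [  0.         424.33055511 237.33775791]
 [  0.           0.           1.        ]]
```

View pics/w1.png

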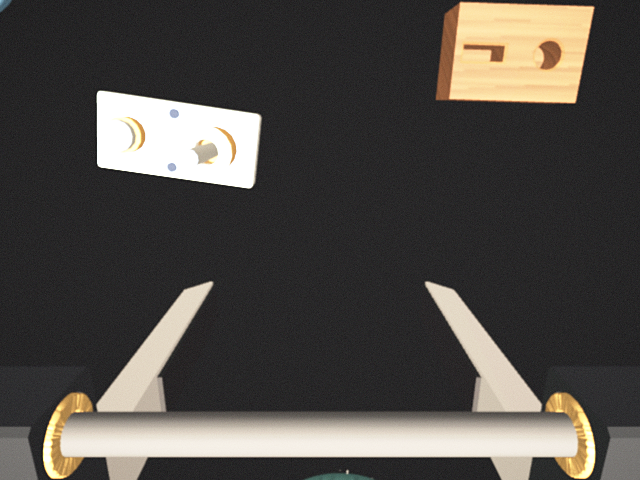

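The wrist view shows the tube top at about (197,157), the ring at about (217,148), and the rack hole at about (547,55). I'll measure these at zoom.

Run:
```python
import cv2,numpy as np
t=cv2.imread('pics/w1.png')
a=cv2.resize(t[100:200,165:265],None,fx=4,fy=4,interpolation=cv2.INTER_CUBIC)
b=cv2.resize(t[5:105,500:600],None,fx=4,fy=4,interpolation=cv2.INTER_CUBIC)
cv2.imwrite('pics/z3.png',np.hstack([a,b]))
```

```text
(no output)
```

View pics/z3.png

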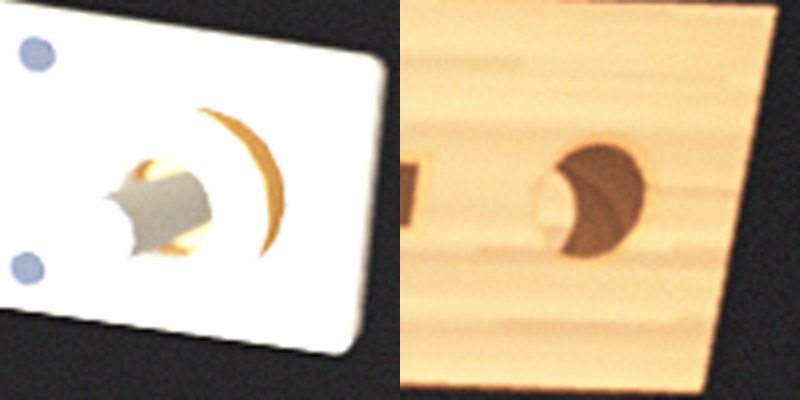

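```bash
cat >> m.py <<'E'
def wcam(f,pf):
    c=np.load(f); q=np.load(pf); M=c['mount']; R=q['R']@M[:3,:3]; t=q['p']+q['R']@M[:3,3]
    return dict(K=c['K'],rvec=cv2.Rodrigues(R.T)[0],tvec=-R.T@t)
E
python3 - <<'E'
from m import *
np.set_printoptions(precision=4,suppress=True)
W=wcam('pics/w1.png.npz','pics/w1pose.npz')
z=lambda x,y,ox,oy:(ox+(x+.5)/4-.5,oy+(y+.5)/4-.5)
print('hole',atz(W,z(197,201,500,5),.045))
print('man corner',atz(W,z(385,55,165,100),.022),atz(W,z(345,357,165,100),.022))
print('rack corners',atz(W,z(378,5,500,5),.045),atz(W,z(305,393,500,5),.045))
for zt_ in (.07,.073,.076): print('bore edge R',atz(W,z(212,213,165,100),zt_),'bore c',atz(W,z(167,207,165,100),zt_))
print('predict tube top', (proj(W,[.516,.1225,.12])-[165,100])*4, 'ring c', (proj(W,[.516,.1225,.073])-[165,100])*4)
for p in [(.516,.1225,.022)]: print('base',(proj(W,p)-[165,100])*4)
E
```

```text
hole [ 0.5962 -0.1662  0.045 ]
man corner [0.547 0.082 0.022] [0.4759 0.0941 0.022 ]
rack corners [ 0.6336 -0.1972  0.045 ] [ 0.5577 -0.1961  0.045 ]
bore edge R [0.5152 0.1132 0.07  ] bore c [0.5164 0.1226 0.07  ]
bore edge R [0.5155 0.1125 0.073 ] bore c [0.5167 0.1218 0.073 ]
bore edge R [0.5158 0.1118 0.076 ] bore c [0.517  0.1211 0.076 ]
predict tube top [[ 96.7423 233.9456]] ring c [[162.6226 208.8624]]
base [[217.5064 187.9661]]
```

step_arm([
  {"rotation": [0, 0, 0], "dp": [0.01, -0.019, 0], "grip": 0.45},
  {"rotation": [0, 0, 0], "dp": [0.01, -0.019, 0], "grip": 0.45},
  {"rotation": [0, 0, 0], "dp": [0.01, -0.019, 0], "grip": 0.45},
  {"rotation": [0, 0, 0], "dp": [0.01, -0.019, 0], "grip": 0.45},
  {"rotation": [0, 0, 0], "dp": [0.01, -0.018, 0], "grip": 0.45},
  {"rotation": [0, 0, 0], "dp": [0, 0, 0], "grip": 0.45},
  {"rotation": [0, 0, 0], "dp": [0, 0, 0], "grip": 0.45},
  {"rotation": [0, 0, 0], "dp": [0, 0, 0], "grip": 0.45},
])

```text
time_s: 3.05
tool_pos: [0.5151, 0.1177, 0.2251]
ee_rot: [[1.0, -0.002, -0.0], [-0.002, -1.0, -0.001], [-0.0, 0.001, -1.0]]
force: [-0.4, -0.2, 0.9]
grip_width: 0.0333
```

Run:
```python
from h import *
s=readout.observe();print({k:np.round(s[k],4).tolist() for k in ('time_s','tool_pos','ee_rot','force','grip_width')}); c=snap('wrist','w2.png');  np.savez('pics/w2pose.npz',p=s['tool_pos'],R=s['ee_rot'])
```

```text
{'time_s': 3.05, 'tool_pos': [0.5151, 0.1177, 0.2251], 'ee_rot': [[1.0, -0.0016, -0.0002], [-0.0016, -1.0, -0.0007], [-0.0002, 0.0007, -1.0]], 'force': [-0.3561, -0.1915, 0.908], 'grip_width': 0.0333}
```

View pics/w2.png

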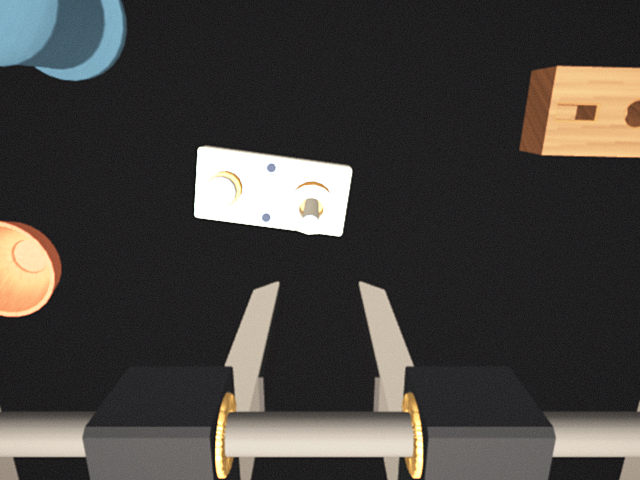

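Run:
```python
import cv2,numpy as np
t=cv2.imread('pics/w2.png')
cv2.imwrite('pics/z4.png',cv2.resize(t[165:305,240:380],None,fx=4,fy=4,interpolation=cv2.INTER_CUBIC))
from m import *
W=wcam('pics/w2.png.npz','pics/w2pose.npz')
for p in [(.516,.1225,.12),(.516,.1225,.073),(.516,.1225,.022)]: print((proj(W,p)-[240,165])*4)
s=readout.observe();print(s['tool_pos'],s['grip_width'])
```

```text
[[284.90699951 235.82928969]]
[[288.31950353 180.37611813]]
[[291.19391516 133.66694485]]
[0.51518899 0.11787072 0.225245  ] 0.029574002565677528
```

View pics/z4.png

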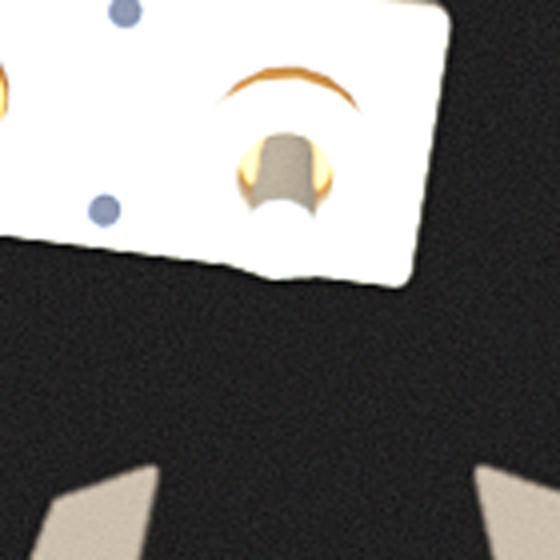

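step_arm([
  {"rotation": [0, 0, 0], "dp": [0.001, -0.005, 0.02], "grip": 0.45},
  {"rotation": [0, 0, 0], "dp": [0, 0, 0.03], "grip": 0.45},
  {"rotation": [0, 0, 0], "dp": [0, 0, 0.03], "grip": 0.45},
  {"rotation": [0, 0, 0], "dp": [0, 0, 0], "grip": 0.45},
  {"rotation": [0, 0, 0], "dp": [0, 0, 0], "grip": 0.45},
  {"rotation": [0, 0, 0], "dp": [0, 0, 0], "grip": 0.45},
])

```text
time_s: 3.7
tool_pos: [0.5178, 0.1239, 0.1475]
ee_rot: [[1.0, -0.001, 0.004], [-0.001, -1.0, 0.0], [0.004, -0.0, -1.0]]
force: [-0.3, -0.3, -0.7]
grip_width: 0.026
```

Run:
```python
from m import *
s=readout.observe();print({k:np.round(s[k],4).tolist() for k in ('time_s','tool_pos','ee_rot','force','grip_width')}); c=snap('wrist','w3.png');  np.savez('pics/w3pose.npz',p=s['tool_pos'],R=s['ee_rot'])
W=wcam('pics/w3.png.npz','pics/w3pose.npz')
for p in [(.516,.1225,.12),(.516,.1225,.073),(.516,.1225,.022)]: print(proj(W,p))
t=c['color'][:,:,::-1]; cv2.imwrite('pics/z5.png',cv2.resize(t[150:350,220:420],None,fx=3,fy=3,interpolation=cv2.INTER_CUBIC))
```

```text
{'time_s': 3.7, 'tool_pos': [0.5178, 0.1239, 0.1475], 'ee_rot': [[1.0, -0.0006, 0.0039], [-0.0006, -1.0, 0.0003], [0.0039, -0.0003, -1.0]], 'force': [-0.2922, -0.2911, -0.7174], 'grip_width': 0.026}
[[319.57571564 262.10151111]]
[[319.44577712 239.2842454 ]]
[[319.34307571 221.24983013]]
```

View pics/z5.png

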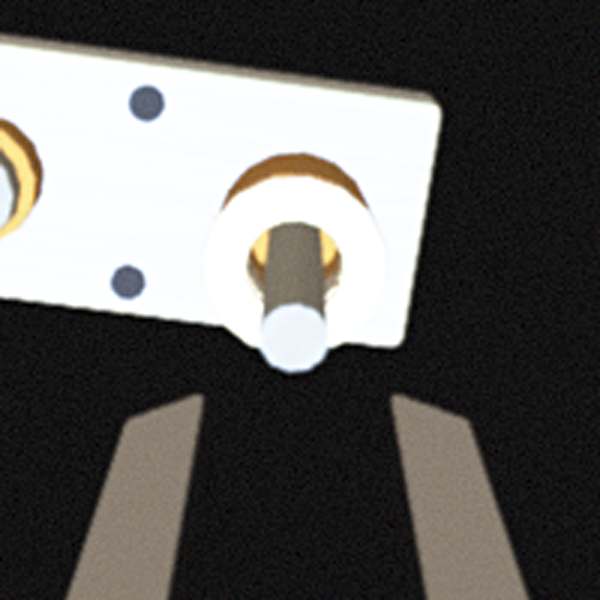

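step_arm([
  {"rotation": [0, 0, 0], "dp": [-0.0015, 0, 0.015], "grip": 0.45},
  {"rotation": [0, 0, 0], "dp": [0, 0, 0.015], "grip": 0.45},
  {"rotation": [0, 0, 0], "dp": [0, 0, 0.015], "grip": 0.45},
  {"rotation": [0, 0, 0], "dp": [0, 0, 0.01], "grip": 0.45},
  {"rotation": [0, 0, 0], "dp": [0, 0, 0], "grip": 0.45},
  {"rotation": [0, 0, 0], "dp": [0, 0, 0], "grip": 0.45},
  {"rotation": [0, 0, 0], "dp": [0, 0, 0], "grip": 0.45},
])

```text
time_s: 4.45
tool_pos: [0.5156, 0.1242, 0.0907]
ee_rot: [[1.0, -0.0, 0.001], [-0.0, -1.0, 0.0], [0.001, -0.0, -1.0]]
force: [0.6, 0.4, 0.1]
grip_width: 0.0256
```

Run:
```python
from m import *
s=readout.observe();print({k:np.round(s[k],4).tolist() for k in ('time_s','tool_pos','ee_rot','force','grip_width')}); c=snap('wrist','w4.png');  np.savez('pics/w4pose.npz',p=s['tool_pos'],R=s['ee_rot'])
print(readout.observe()['tool_pos'])
t=c['color'][:,:,::-1]; cv2.imwrite('pics/z6.png',cv2.resize(t[180:380,220:420],None,fx=3,fy=3,interpolation=cv2.INTER_CUBIC))
```

```text
{'time_s': 4.45, 'tool_pos': [0.5156, 0.1242, 0.0907], 'ee_rot': [[1.0, -0.0, 0.0013], [-0.0, -1.0, 0.0001], [0.0013, -0.0001, -1.0]], 'force': [0.6319, 0.3909, 0.0793], 'grip_width': 0.0256}
[0.51570738 0.12419346 0.0909081 ]
```

View pics/z6.png

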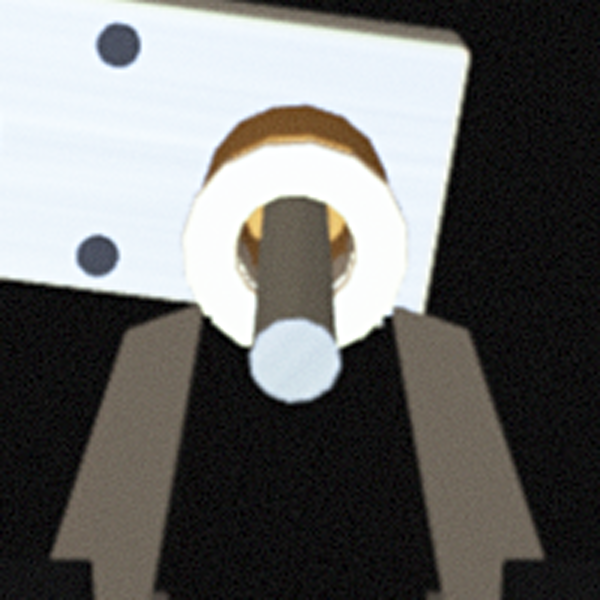

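step_arm([
  {"rotation": [0, 0, 0], "dp": [0, -0.0005, 0.004], "grip": 0.45},
  {"rotation": [0, 0, 0], "dp": [0, 0, 0.004], "grip": 0.45},
  {"rotation": [0, 0, 0], "dp": [0, 0, 0.003], "grip": 0.45},
  {"rotation": [0, 0, 0], "dp": [0, 0, 0.001], "grip": 0.45},
  {"rotation": [0, 0, 0], "dp": [0, 0, 0], "grip": 0.45},
  {"rotation": [0, 0, 0], "dp": [0, 0, 0], "grip": 0.45},
  {"rotation": [0, 0, 0], "dp": [0, 0, 0], "grip": 0.45},
])

```text
time_s: 5.2
tool_pos: [0.5152, 0.1246, 0.0783]
ee_rot: [[1.0, -0.0, 0.0], [-0.0, -1.0, -0.0], [0.0, 0.0, -1.0]]
force: [-0.2, -0.4, 0.9]
grip_width: 0.0256
```

step_arm([
  {"rotation": [0, 0, 0], "dp": [0, 0, 0.001], "grip": 0.45},
  {"rotation": [0, 0, 0], "dp": [0, 0, 0.001], "grip": 0.45},
  {"rotation": [0, 0, 0], "dp": [0, 0, 0.001], "grip": 0.45},
  {"rotation": [0, 0, 0], "dp": [0, 0, 0.001], "grip": 0.45},
])

```text
time_s: 5.6
tool_pos: [0.515, 0.1246, 0.0739]
ee_rot: [[1.0, -0.0, -0.0], [-0.0, -1.0, -0.0], [-0.0, 0.0, -1.0]]
force: [-0.0, 0.5, -0.2]
grip_width: 0.0257
```

step_arm([
  {"rotation": [0, 0, 0], "dp": [0, 0, 0.001], "grip": 0.45},
  {"rotation": [0, 0, 0], "dp": [0, 0, 0.001], "grip": 0.45},
])

```text
time_s: 5.8
tool_pos: [0.515, 0.1246, 0.0719]
ee_rot: [[1.0, -0.0, -0.0], [-0.0, -1.0, -0.0], [-0.0, 0.0, -1.0]]
force: [0.1, 0.4, 0.5]
grip_width: 0.0254
```

step_arm([
  {"rotation": [0, 0, 0], "dp": [0, 0, 0.001], "grip": 0.45},
  {"rotation": [0, 0, 0], "dp": [0, 0, 0.001], "grip": 0.45},
])

```text
time_s: 6.0
tool_pos: [0.5151, 0.1246, 0.07]
ee_rot: [[1.0, -0.0, 0.0], [-0.0, -1.0, -0.0], [0.0, 0.0, -1.0]]
force: [0.5, 1.1, 0.9]
grip_width: 0.0258
```

step_arm([
  {"rotation": [0, 0, 0], "dp": [0, 0, 0.001], "grip": 0.45},
])

```text
time_s: 6.1
tool_pos: [0.5151, 0.1246, 0.069]
ee_rot: [[1.0, -0.0, 0.0], [-0.0, -1.0, -0.0], [0.0, 0.0, -1.0]]
force: [-0.3, 0.2, 0.9]
grip_width: 0.0262
```

Run:
```python
from m import *
s=readout.observe();print({k:np.round(s[k],4).tolist() for k in ('time_s','tool_pos','force','grip_width')}); c=snap('wrist','w5.png')
t=c['color'][:,:,::-1]; cv2.imwrite('pics/z7.png',cv2.resize(t[180:380,220:420],None,fx=3,fy=3,interpolation=cv2.INTER_CUBIC))
```

```text
{'time_s': 6.1, 'tool_pos': [0.5151, 0.1246, 0.069], 'force': [-0.3143, 0.1688, 0.9164], 'grip_width': 0.0262}
```

View pics/z7.png

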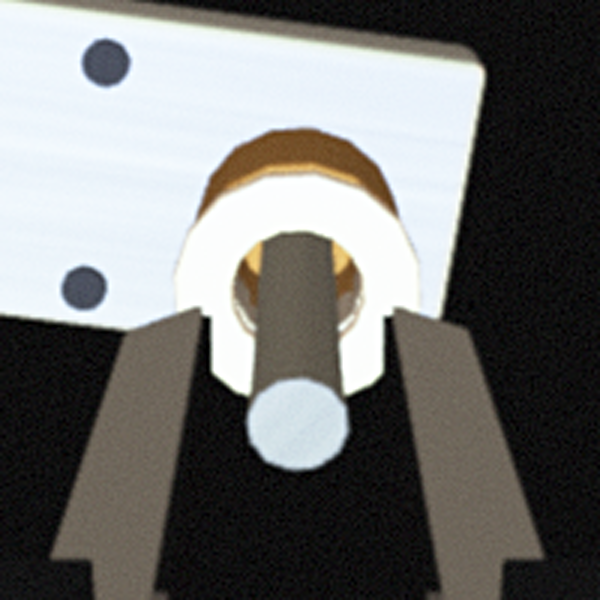

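step_arm([
  {"rotation": [0, 0, 0], "dp": [0, 0, 0.001], "grip": 0.45},
])

```text
time_s: 6.25
tool_pos: [0.5151, 0.1246, 0.0681]
ee_rot: [[1.0, -0.0, 0.0], [-0.0, -1.0, -0.0], [0.0, 0.0, -1.0]]
force: [0.1, 0.1, -0.5]
grip_width: 0.026
```

step_arm([
  {"rotation": [0, 0, 0], "dp": [0, 0, 0.001], "grip": 0.45},
])

```text
time_s: 6.35
tool_pos: [0.5151, 0.1246, 0.067]
ee_rot: [[1.0, -0.0, 0.0], [-0.0, -1.0, -0.0], [0.0, 0.0, -1.0]]
force: [-0.3, 0.4, 0.2]
grip_width: 0.0258
```

step_arm([
  {"rotation": [0, 0, 0], "dp": [0, 0, 0.001], "grip": 0.45},
])

```text
time_s: 6.45
tool_pos: [0.5151, 0.1246, 0.066]
ee_rot: [[1.0, -0.0, 0.0], [-0.0, -1.0, -0.0], [0.0, 0.0, -1.0]]
force: [1.0, -0.7, 0.7]
grip_width: 0.0258
```

step_arm([
  {"rotation": [0, 0, 0], "dp": [0, 0, 0.001], "grip": 0.45},
])

```text
time_s: 6.55
tool_pos: [0.5151, 0.1246, 0.065]
ee_rot: [[1.0, -0.0, 0.0], [-0.0, -1.0, -0.0], [0.0, 0.0, -1.0]]
force: [0.7, -0.3, -0.8]
grip_width: 0.0259
```

Run:
```python
from m import *
s=readout.observe();print({k:np.round(s[k],4).tolist() for k in ('time_s','tool_pos','force','grip_width')}); c=snap('wrist','w6.png'); np.savez('pics/w6pose.npz',p=s['tool_pos'],R=s['ee_rot'])
t=c['color'][:,:,::-1]; a=cv2.resize(t[180:380,220:420],None,fx=2,fy=2,interpolation=cv2.INTER_CUBIC)
c=snap('scene','s6.png'); t=c['color'][:,:,::-1]; b=cv2.resize(t[210:290,345:425],(400,400),interpolation=cv2.INTER_CUBIC)
cv2.imwrite('pics/z8.png',np.hstack([a,b]))
```

```text
{'time_s': 6.55, 'tool_pos': [0.5151, 0.1246, 0.065], 'force': [0.69, -0.2604, -0.7508], 'grip_width': 0.0259}
```

View pics/z8.png

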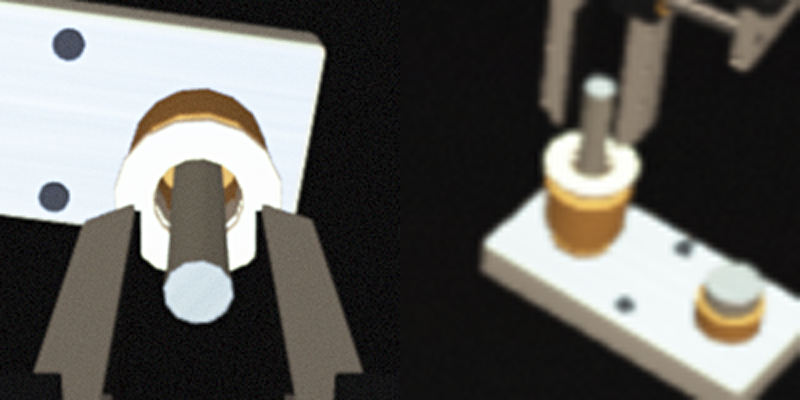

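Run:
```python
from m import *
np.set_printoptions(precision=2,suppress=True)
W=wcam('pics/w6.png.npz','pics/w6pose.npz'); q=np.load('pics/w6pose.npz')
for o in [(0,.013,0),(0,-.013,0),(.008,.013,0),(-.008,.013,0),(.008,.013,-.02),(.008,.013,.02)]:
    P=q['p']+q['R']@np.array(o); print(o,'wrist zoom',(proj(W,P)-[220,180])*2,'scene zoom',(proj(S,P)-[345,210])*5+[400,0])
for P in [(.516,.1225,.12),(.516,.1225,.072),(.516,.1225,.022)]: print(P,(proj(W,P)-[220,180])*2,(proj(S,P)-[345,210])*5+[400,0])
```

```text
(0, 0.013, 0) wrist zoom [[243.12 193.15]] scene zoom [[567.57 163.24]]
(0, -0.013, 0) wrist zoom [[145.12 193.09]] scene zoom [[615.69 183.82]]
(0.008, 0.013, 0) wrist zoom [[243.61 164.79]] scene zoom [[559.65 172.84]]
(-0.008, 0.013, 0) wrist zoom [[242.63 220.95]] scene zoom [[575.44 153.72]]
(0.008, 0.013, -0.02) wrist zoom [[247.98 193.46]] scene zoom [[563.06 142.24]]
(0.008, 0.013, 0.02) wrist zoom [[239.93 140.65]] scene zoom [[556.31 202.82]]
(0.516, 0.1225, 0.12) [[203.57 290.84]] [[597.08  87.23]]
(0.516, 0.1225, 0.072) [[202.2  200.02]] [[588.03 162.28]]
(0.516, 0.1225, 0.022) [[201.28 138.79]] [[579.06 236.61]]
```

Run:
```python
import cv2,numpy as np
g=lambda a:(255*(a/255.)**.4).astype(np.uint8)
t=g(cv2.imread('pics/w6.png'))[200:360,240:400]; s=g(cv2.imread('pics/s6.png'))[150:280,330:460]
cv2.imwrite('pics/z9.png',np.hstack([cv2.resize(t,(400,400),interpolation=3),cv2.resize(s,(400,400),interpolation=3)]))
```

```text
(no output)
```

View pics/z9.png

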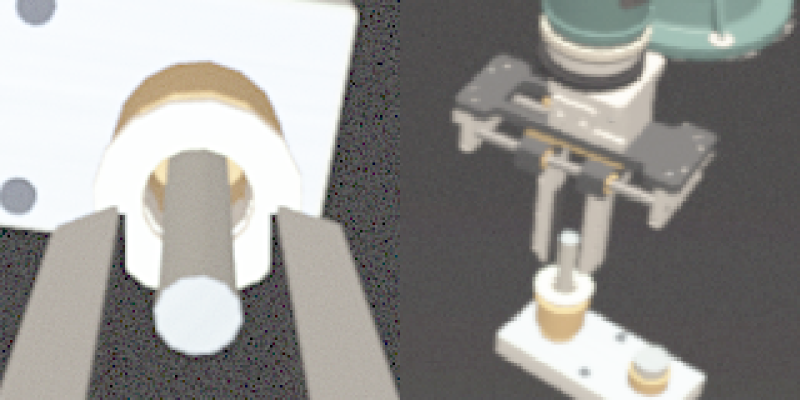

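step_arm([
  {"rotation": [0, 0, 0], "dp": [0, 0, 0.002], "grip": 0.45},
  {"rotation": [0, 0, 0], "dp": [0, 0, 0.002], "grip": 0.45},
  {"rotation": [0, 0, 0], "dp": [0, 0, 0.002], "grip": 0.45},
  {"rotation": [0, 0, 0], "dp": [0, 0, 0.002], "grip": 0.45},
])

```text
time_s: 7.05
tool_pos: [0.515, 0.1246, 0.0568]
ee_rot: [[1.0, -0.0, -0.0], [-0.0, -1.0, -0.0], [-0.0, 0.0, -1.0]]
force: [-0.8, -0.2, 0.8]
grip_width: 0.0257
```

```bash
cat > look.py <<'E'
import sys
from m import *
k=sys.argv[1]
s=readout.observe();print({a:np.round(s[a],4).tolist() for a in ('time_s','tool_pos','force','grip_width')})
g=lambda a:(255*(a/255.)**.5).astype(np.uint8)
c=snap('wrist','w%s.png'%k); np.savez('pics/w%spose.npz'%k,p=s['tool_pos'],R=s['ee_rot'])
t=g(c['color'][:,:,::-1])[200:360,240:400]
x,y=[int(v) for v in (sys.argv[2:4] or (350,190))]
c=snap('scene','s%s.png'%k); b=g(c['color'][:,:,::-1])[y:y+80,x:x+80]
cv2.imwrite('pics/z_%s.png'%k,np.hstack([cv2.resize(t,(400,400),interpolation=3),cv2.resize(b,(400,400),interpolation=3)]))
E
python3 look.py 10
```

```text
{'time_s': 7.05, 'tool_pos': [0.515, 0.1246, 0.0568], 'force': [-0.8139, -0.1969, 0.7688], 'grip_width': 0.0257}
```

View pics/z_10.png

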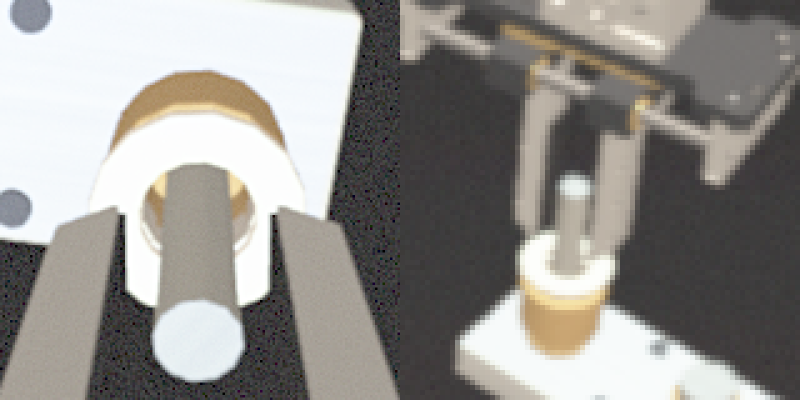

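step_arm([
  {"rotation": [0, 0, 0], "dp": [0, 0, 0.002], "grip": 0.45},
  {"rotation": [0, 0, 0], "dp": [0, 0, 0.002], "grip": 0.45},
  {"rotation": [0, 0, 0], "dp": [0, 0, 0.002], "grip": 0.45},
  {"rotation": [0, 0, 0], "dp": [0, 0, 0.002], "grip": 0.45},
  {"rotation": [0, 0, 0], "dp": [0, 0, 0], "grip": 0.45},
])

```text
time_s: 7.65
tool_pos: [0.5147, 0.1246, 0.0486]
ee_rot: [[1.0, -0.0, -0.001], [-0.0, -1.0, -0.0], [-0.001, 0.0, -1.0]]
force: [-0.1, 0.2, 0.5]
grip_width: 0.0257
```

```bash
python3 look.py 11
```

```text
{'time_s': 7.65, 'tool_pos': [0.5147, 0.1246, 0.0486], 'force': [-0.0918, 0.1613, 0.4711], 'grip_width': 0.0257}
```

View pics/z_11.png

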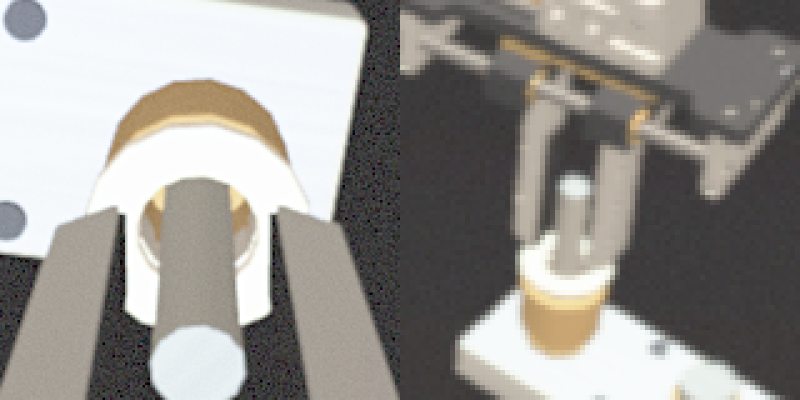

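step_arm([
  {"rotation": [0, 0, 0], "dp": [0, 0, 0.001], "grip": 0.45},
  {"rotation": [0, 0, 0], "dp": [0, 0, 0.001], "grip": 0.45},
  {"rotation": [0, 0, 0], "dp": [0, 0, 0.001], "grip": 0.45},
  {"rotation": [0, 0, 0], "dp": [0, 0, 0.001], "grip": 0.45},
])

```text
time_s: 8.15
tool_pos: [0.515, 0.1246, 0.045]
ee_rot: [[1.0, -0.0, 0.0], [-0.0, -1.0, -0.0], [0.0, 0.0, -1.0]]
force: [-0.4, -0.3, -0.0]
grip_width: 0.0259
```

step_arm([
  {"rotation": [0, 0, 0], "dp": [0, 0, 0.001], "grip": 0.45},
  {"rotation": [0, 0, 0], "dp": [0, 0, 0.001], "grip": 0.45},
])

```text
time_s: 8.35
tool_pos: [0.515, 0.1246, 0.0429]
ee_rot: [[1.0, -0.0, -0.0], [-0.0, -1.0, -0.0], [-0.0, 0.0, -1.0]]
force: [-0.8, -0.8, -0.2]
grip_width: 0.0261
```

step_arm([
  {"rotation": [0, 0, 0], "dp": [0, 0, 0.001], "grip": 0.45},
  {"rotation": [0, 0, 0], "dp": [0, 0, 0.001], "grip": 0.45},
])

```text
time_s: 8.55
tool_pos: [0.5151, 0.1246, 0.0416]
ee_rot: [[1.0, -0.0, 0.0], [-0.0, -1.0, -0.0], [0.0, 0.0, -1.0]]
force: [-1.9, -0.7, 3.8]
grip_width: 0.0255
```

step_arm([
  {"rotation": [0, 0, 0], "dp": [0, 0, 0.001], "grip": 0.45},
  {"rotation": [0, 0, 0], "dp": [0, 0, 0.001], "grip": 0.45},
])

```text
time_s: 8.75
tool_pos: [0.5151, 0.1246, 0.0398]
ee_rot: [[1.0, 0.0, 0.0], [0.0, -1.0, -0.0], [0.0, 0.0, -1.0]]
force: [-3.0, -0.3, 5.7]
grip_width: 0.0256
```

step_arm([
  {"rotation": [0, 0, 0], "dp": [0, 0, 0.001], "grip": 0.45},
  {"rotation": [0, 0, 0], "dp": [0, 0, 0.001], "grip": 0.45},
])

```text
time_s: 8.95
tool_pos: [0.5151, 0.1246, 0.0378]
ee_rot: [[1.0, -0.0, 0.0], [-0.0, -1.0, -0.0], [0.0, 0.0, -1.0]]
force: [-2.2, -0.7, 6.2]
grip_width: 0.0257
```

step_arm([
  {"rotation": [0, 0, 0], "dp": [0, 0, 0.001], "grip": 0.45},
])

```text
time_s: 9.05
tool_pos: [0.5151, 0.1246, 0.0368]
ee_rot: [[1.0, -0.0, 0.0], [-0.0, -1.0, -0.0], [0.0, 0.0, -1.0]]
force: [-2.6, -0.7, 5.3]
grip_width: 0.0264
```

step_arm([
  {"rotation": [0, 0, 0], "dp": [0, 0, 0.0005], "grip": 0.45},
  {"rotation": [0, 0, 0], "dp": [0, 0, 0.0005], "grip": 0.45},
])

```text
time_s: 9.25
tool_pos: [0.5151, 0.1246, 0.0355]
ee_rot: [[1.0, -0.0, 0.0], [-0.0, -1.0, -0.0], [0.0, 0.0, -1.0]]
force: [-1.5, -0.0, 5.7]
grip_width: 0.0257
```

step_arm([
  {"rotation": [0, 0, 0], "dp": [0, 0, 0.0005], "grip": 0.45},
])

```text
time_s: 9.35
tool_pos: [0.5151, 0.1246, 0.0353]
ee_rot: [[1.0, -0.0, 0.0], [-0.0, -1.0, -0.0], [0.0, 0.0, -1.0]]
force: [-3.1, -1.3, 7.3]
grip_width: 0.0259
```

step_arm([
  {"rotation": [0, 0, 0], "dp": [0, 0, 0.0005], "grip": 0.45},
])

```text
time_s: 9.45
tool_pos: [0.5152, 0.1246, 0.0352]
ee_rot: [[1.0, 0.0, 0.0], [0.0, -1.0, -0.0], [0.0, 0.0, -1.0]]
force: [-3.9, -0.1, 9.9]
grip_width: 0.0256
```

step_arm([
  {"rotation": [0, 0, 0], "dp": [0, 0, 0], "grip": 1},
  {"rotation": [0, 0, 0], "dp": [0, 0, 0], "grip": 1},
  {"rotation": [0, 0, 0], "dp": [0, 0, 0], "grip": 1},
  {"rotation": [0, 0, 0], "dp": [0, 0, 0], "grip": 1},
  {"rotation": [0, 0, 0], "dp": [0, 0, 0], "grip": 1},
])

```text
time_s: 9.95
tool_pos: [0.5164, 0.125, 0.0352]
ee_rot: [[1.0, -0.0, 0.003], [-0.0, -1.0, 0.001], [0.003, -0.001, -1.0]]
force: [-1.1, 0.2, 5.7]
grip_width: 0.0135
```

step_arm([
  {"rotation": [0, 0, 0], "dp": [0, 0, -0.008], "grip": 1},
  {"rotation": [0, 0, 0], "dp": [0, 0, -0.01], "grip": 1},
  {"rotation": [0, 0, 0], "dp": [0, 0, -0.01], "grip": 1},
  {"rotation": [0, 0, 0], "dp": [0, 0, -0.01], "grip": 1},
])

```text
time_s: 10.35
tool_pos: [0.5149, 0.1246, 0.0728]
ee_rot: [[1.0, -0.0, -0.0], [-0.0, -1.0, -0.0], [-0.0, 0.0, -1.0]]
force: [-0.7, 0.4, -0.1]
grip_width: 0.0138
```

step_arm([
  {"rotation": [0, 0, 0], "dp": [0, 0, -0.015], "grip": 1},
  {"rotation": [0, 0, 0], "dp": [0, 0, -0.015], "grip": 1},
  {"rotation": [0, 0, 0], "dp": [0, 0, -0.015], "grip": 1},
  {"rotation": [0, 0, 0], "dp": [0, 0, -0.015], "grip": 1},
  {"rotation": [0, 0, 0], "dp": [0, 0, -0.01], "grip": 1},
])

```text
time_s: 10.85
tool_pos: [0.5157, 0.1247, 0.1443]
ee_rot: [[1.0, -0.0, 0.002], [-0.0, -1.0, 0.0], [0.002, -0.0, -1.0]]
force: [0.0, -0.8, 0.2]
grip_width: 0.0136
```

```bash
python3 look.py 12 350 170
```

```text
{'time_s': 10.85, 'tool_pos': [0.5157, 0.1247, 0.1443], 'force': [0.0446, -0.8137, 0.2226], 'grip_width': 0.0136}
```

View pics/z_12.png

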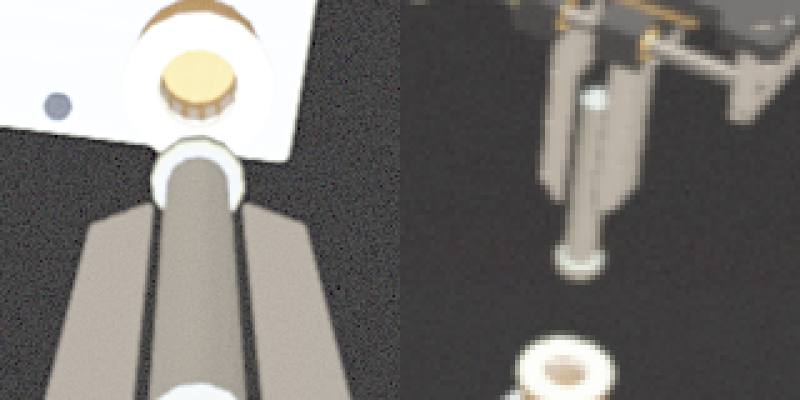

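step_arm([
  {"rotation": [0, 0, 0], "dp": [0.004, 0.01, 0], "grip": 1},
  {"rotation": [0, 0, 0], "dp": [0.007, 0.025, 0], "grip": 1},
  {"rotation": [0, 0, 0], "dp": [0.008, 0.03, 0], "grip": 1},
  {"rotation": [0, 0, 0], "dp": [0.008, 0.03, 0], "grip": 1},
  {"rotation": [0, 0, 0], "dp": [0.008, 0.03, 0], "grip": 1},
  {"rotation": [0, 0, 0], "dp": [0.008, 0.03, 0], "grip": 1},
  {"rotation": [0, 0, 0], "dp": [0.009, 0.03, 0], "grip": 1},
  {"rotation": [0, 0, 0], "dp": [0.009, 0.03, 0], "grip": 1},
  {"rotation": [0, 0, 0], "dp": [0.009, 0.03, 0], "grip": 1},
  {"rotation": [0, 0, 0], "dp": [0.008, 0.025, 0], "grip": 1},
  {"rotation": [0, 0, 0], "dp": [0.003, 0.015, 0], "grip": 1},
  {"rotation": [0, 0, 0], "dp": [0, 0.005, 0], "grip": 1},
])

```text
time_s: 12.15
tool_pos: [0.5954, -0.1671, 0.1405]
ee_rot: [[1.0, -0.002, -0.002], [-0.002, -1.0, 0.001], [-0.003, -0.001, -1.0]]
force: [-0.3, 0.8, -1.7]
grip_width: 0.0136
```

step_arm([
  {"rotation": [0, 0, 0], "dp": [0, 0, 0.02], "grip": 1},
  {"rotation": [0, 0, 0], "dp": [0, 0, 0.02], "grip": 1},
  {"rotation": [0, 0, 0], "dp": [0, 0, 0.01], "grip": 1},
  {"rotation": [0, 0, 0], "dp": [0, 0, 0], "grip": 1},
  {"rotation": [0, 0, 0], "dp": [0, 0, 0], "grip": 1},
  {"rotation": [0, 0, 0], "dp": [0, 0, 0], "grip": 1},
])

```text
time_s: 12.75
tool_pos: [0.5968, -0.1653, 0.0936]
ee_rot: [[1.0, 0.0, 0.002], [0.0, -1.0, -0.001], [0.002, 0.001, -1.0]]
force: [0.3, -0.2, 0.5]
grip_width: 0.0137
```

```bash
python3 look.py 13 240 180
```

```text
{'time_s': 12.75, 'tool_pos': [0.5968, -0.1653, 0.0936], 'force': [0.2968, -0.1618, 0.5441], 'grip_width': 0.0137}
```

View pics/z_13.png

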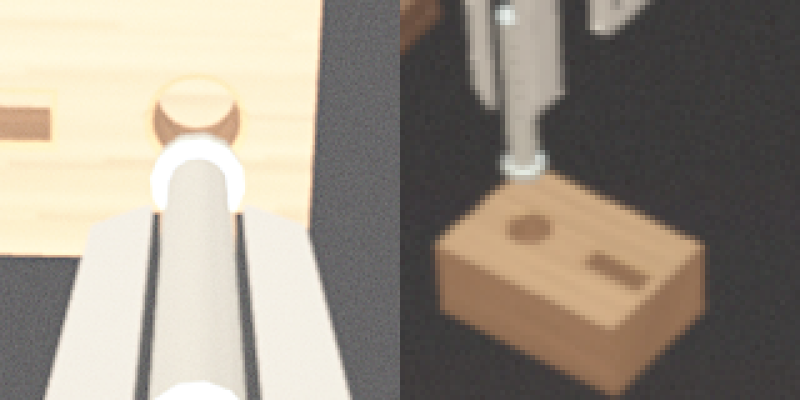

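Run:
```python
from m import *
zz=lambda x,y:(240+(x-400+.5)/5-.5,180+(y+.5)/5-.5)
for h in (.081,.085,.0886): print(h,atz(S,zz(524,166),h))
print('hole',atz(S,zz(530,229),.045)); print('tubetop',atz(S,zz(507,16),.0806+.098))
```

```text
0.081 [ 0.59147725 -0.17093401  0.081     ]
0.085 [ 0.59513318 -0.16791318  0.085     ]
0.0886 [ 0.59842351 -0.16519444  0.0886    ]
hole [ 0.59631389 -0.16610845  0.045     ]
tubetop [ 0.59731402 -0.16960867  0.1786    ]
```

step_arm([
  {"rotation": [0, 0, 0], "dp": [0.0015, 0, 0.01], "grip": 1},
  {"rotation": [0, 0, 0], "dp": [0, 0, 0.01], "grip": 1},
  {"rotation": [0, 0, 0], "dp": [0, 0, 0.007], "grip": 1},
  {"rotation": [0, 0, 0], "dp": [0, 0, 0], "grip": 1},
  {"rotation": [0, 0, 0], "dp": [0, 0, 0], "grip": 1},
  {"rotation": [0, 0, 0], "dp": [0, 0, 0], "grip": 1},
])

```text
time_s: 13.45
tool_pos: [0.5978, -0.1655, 0.0654]
ee_rot: [[1.0, -0.0, 0.001], [-0.0, -1.0, -0.0], [0.001, 0.0, -1.0]]
force: [-0.5, -0.8, -0.8]
grip_width: 0.0134
```

```bash
python3 look.py 14 240 180
```

```text
{'time_s': 13.45, 'tool_pos': [0.5978, -0.1655, 0.0654], 'force': [-0.4687, -0.8302, -0.8268], 'grip_width': 0.0134}
```

View pics/z_14.png

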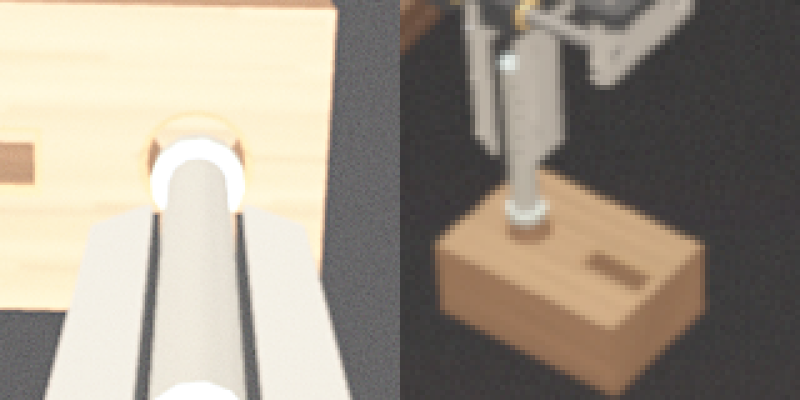

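Run:
```python
from m import *
t=cv2.imread('pics/w14.png')[230:310,280:360]; s=cv2.imread('pics/s14.png')[205:245,245:285]; s0=cv2.imread('pics/scene0.png')[205:245,245:285]
cv2.imwrite('pics/z15.png',np.hstack([cv2.resize(t,(400,400),interpolation=3),cv2.resize(s,(400,400),interpolation=3)]))
cv2.imwrite('pics/z16.png',cv2.resize(s0,(400,400),interpolation=3))
# expected projections
W=wcam('pics/w14.png.npz','pics/w14pose.npz')
def circ(c,r,z): a=np.linspace(0,2*np.pi,73); return np.c_[c[0]+r*np.cos(a),c[1]+r*np.sin(a),0*a+z]
for r in (.0115,.0135):
    a=(proj(W,circ((.5963,-.1663),r,.045))-[280,230])*5; b=(proj(S,circ((.5963,-.1663),r,.045))-[245,205])*10+[400,0]
    print('hole',r,a.min(0),a.max(0),b.min(0),b.max(0))
for z in (.0524,.0544,.0584,.0604):
    a=(proj(W,circ((.5963,-.1663),.010,z))-[280,230])*5; b=(proj(S,circ((.5963,-.1663),.010,z))-[245,205])*10+[400,0]
    print('foot',z,a.min(0),a.max(0),b.min(0),b.max(0))
```

```text
hole 0.0115 [93.31301983 83.78839683] [292.39271917 270.7018386 ] [559.71176256 173.64162598] [651.100225   234.10433021]
hole 0.0135 [76.00056369 67.05151235] [309.70281953 286.48669234] [551.75862861 168.45177058] [659.0407421 239.4306845]
foot 0.0524 [103.73843589 117.25239172] [282.00650709 284.06133081] [563.88973069 155.56428529] [643.64561514 208.10047057]
foot 0.0544 [103.02049363 123.13690172] [282.73502126 291.14168418] [563.40475415 149.59752081] [643.23874207 202.12266388]
foot 0.0584 [101.54907947 135.2007709 ] [284.22810035 305.64849676] [562.43195543 137.62917437] [642.42261007 190.13180206]
foot 0.0604 [100.79501661 141.38509611] [284.99326486 313.08064182] [561.94412767 131.62752462] [642.01334648 184.11867759]
```

View pics/z15.png

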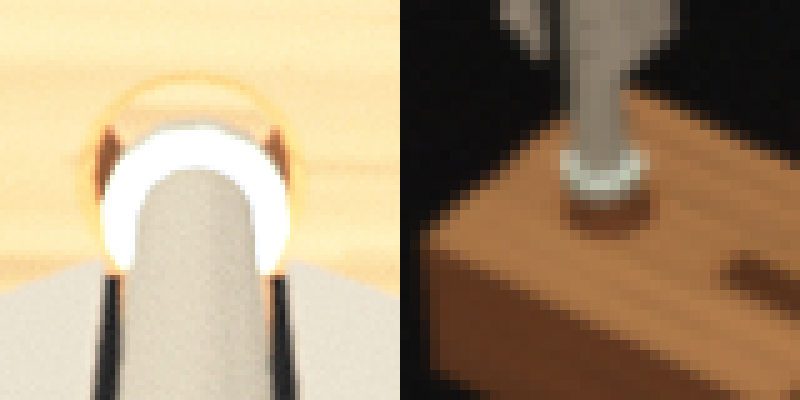

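View pics/z16.png

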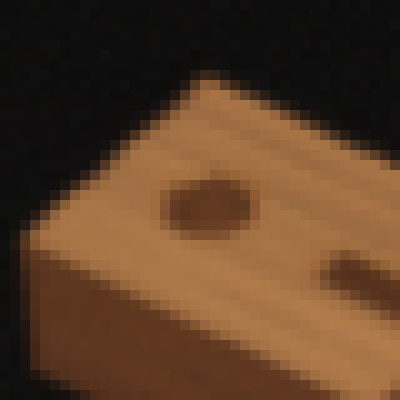

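step_arm([
  {"rotation": [0, 0, 0], "dp": [-0.0005, -0.0004, 0.002], "grip": 1},
  {"rotation": [0, 0, 0], "dp": [0, 0, 0.002], "grip": 1},
  {"rotation": [0, 0, 0], "dp": [0, 0, 0.002], "grip": 1},
  {"rotation": [0, 0, 0], "dp": [0, 0, 0.002], "grip": 1},
  {"rotation": [0, 0, 0], "dp": [0, 0, 0.002], "grip": 1},
])

```text
time_s: 14.05
tool_pos: [0.597, -0.165, 0.0548]
ee_rot: [[1.0, -0.0, -0.0], [-0.0, -1.0, -0.0], [-0.0, 0.0, -1.0]]
force: [-0.5, -0.0, -0.8]
grip_width: 0.0137
```

step_arm([
  {"rotation": [0, 0, 0], "dp": [0, 0, 0.002], "grip": 1},
  {"rotation": [0, 0, 0], "dp": [0, 0, 0.002], "grip": 1},
  {"rotation": [0, 0, 0], "dp": [0, 0, 0.002], "grip": 1},
])

```text
time_s: 14.35
tool_pos: [0.597, -0.165, 0.0489]
ee_rot: [[1.0, 0.0, -0.0], [0.0, -1.0, -0.0], [-0.0, 0.0, -1.0]]
force: [-0.6, -0.9, -0.5]
grip_width: 0.0134
```

```bash
python3 look.py 17 240 180
```

```text
{'time_s': 14.35, 'tool_pos': [0.597, -0.165, 0.0489], 'force': [-0.6195, -0.8995, -0.5479], 'grip_width': 0.0134}
```

View pics/z_17.png

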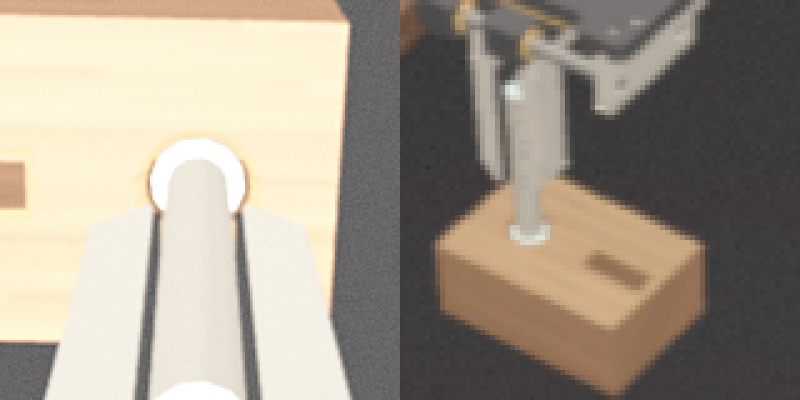

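The foot has entered the hole with no force showing. I'll keep lowering.

step_arm([
  {"rotation": [0, 0, 0], "dp": [0, 0, 0.002], "grip": 1},
  {"rotation": [0, 0, 0], "dp": [0, 0, 0.002], "grip": 1},
  {"rotation": [0, 0, 0], "dp": [0, 0, 0.002], "grip": 1},
  {"rotation": [0, 0, 0], "dp": [0, 0, 0.002], "grip": 1},
])

```text
time_s: 14.85
tool_pos: [0.597, -0.165, 0.0409]
ee_rot: [[1.0, -0.0, -0.0], [-0.0, -1.0, -0.0], [-0.0, 0.0, -1.0]]
force: [0.4, 0.8, -0.8]
grip_width: 0.0137
```

step_arm([
  {"rotation": [0, 0, 0], "dp": [0, 0, 0.002], "grip": 1},
  {"rotation": [0, 0, 0], "dp": [0, 0, 0.002], "grip": 1},
  {"rotation": [0, 0, 0], "dp": [0, 0, 0.002], "grip": 1},
  {"rotation": [0, 0, 0], "dp": [0, 0, 0.002], "grip": 1},
])

```text
time_s: 15.25
tool_pos: [0.5971, -0.165, 0.0329]
ee_rot: [[1.0, -0.0, 0.0], [-0.0, -1.0, -0.0], [0.0, 0.0, -1.0]]
force: [0.0, -0.4, -1.2]
grip_width: 0.0136
```

step_arm([
  {"rotation": [0, 0, 0], "dp": [0, 0, 0.001], "grip": 1},
  {"rotation": [0, 0, 0], "dp": [0, 0, 0.001], "grip": 1},
])

```text
time_s: 15.45
tool_pos: [0.597, -0.165, 0.031]
ee_rot: [[1.0, -0.0, -0.0], [-0.0, -1.0, -0.0], [-0.0, 0.0, -1.0]]
force: [0.4, 0.8, -0.1]
grip_width: 0.0134
```

step_arm([
  {"rotation": [0, 0, 0], "dp": [0, 0, 0.001], "grip": 1},
  {"rotation": [0, 0, 0], "dp": [0, 0, 0.0005], "grip": 1},
])

```text
time_s: 15.65
tool_pos: [0.597, -0.165, 0.0295]
ee_rot: [[1.0, -0.0, -0.0], [-0.0, -1.0, -0.0], [-0.0, 0.0, -1.0]]
force: [-0.1, 0.8, -0.6]
grip_width: 0.0135
```

step_arm([
  {"rotation": [0, 0, 0], "dp": [0, 0, 0.0005], "grip": 1},
  {"rotation": [0, 0, 0], "dp": [0, 0, 0.0005], "grip": 1},
  {"rotation": [0, 0, 0], "dp": [0, 0, 0.0005], "grip": 1},
  {"rotation": [0, 0, 0], "dp": [0, 0, 0.0005], "grip": 1},
])

```text
time_s: 16.05
tool_pos: [0.5971, -0.165, 0.0276]
ee_rot: [[1.0, -0.0, 0.0], [-0.0, -1.0, -0.0], [0.0, 0.0, -1.0]]
force: [0.2, -0.7, -0.3]
grip_width: 0.0134
```

step_arm([
  {"rotation": [0, 0, 0], "dp": [0, 0, 0.0005], "grip": 1},
  {"rotation": [0, 0, 0], "dp": [0, 0, 0.0005], "grip": 1},
])

```text
time_s: 16.25
tool_pos: [0.5971, -0.165, 0.0266]
ee_rot: [[1.0, -0.0, 0.0], [-0.0, -1.0, -0.0], [0.0, 0.0, -1.0]]
force: [0.5, 0.4, -1.7]
grip_width: 0.0137
```

step_arm([
  {"rotation": [0, 0, 0], "dp": [0, 0, 0.0005], "grip": 1},
  {"rotation": [0, 0, 0], "dp": [0, 0, 0.0005], "grip": 1},
])

```text
time_s: 16.45
tool_pos: [0.5971, -0.165, 0.0263]
ee_rot: [[1.0, -0.0, 0.0], [-0.0, -1.0, -0.0], [0.0, 0.0, -1.0]]
force: [-2.4, -0.3, 3.4]
grip_width: 0.0134
```

The foot touched bottom at the predicted height with a light 3.4 N. I'll release, then rise.

step_arm([
  {"rotation": [0, 0, 0], "dp": [0, 0, 0], "grip": 0.5},
  {"rotation": [0, 0, 0], "dp": [0, 0, 0], "grip": 0.4},
  {"rotation": [0, 0, 0], "dp": [0, 0, 0], "grip": 0.2},
  {"rotation": [0, 0, 0], "dp": [0, 0, 0], "grip": 0.1},
  {"rotation": [0, 0, 0], "dp": [0, 0, 0], "grip": 0.1},
  {"rotation": [0, 0, 0], "dp": [0, 0, 0], "grip": 0.1},
])

```text
time_s: 17.05
tool_pos: [0.597, -0.165, 0.0255]
ee_rot: [[1.0, 0.0, -0.0], [0.0, -1.0, -0.0], [-0.0, 0.0, -1.0]]
force: [0.2, 0.5, -1.0]
grip_width: 0.0425
```

```bash
python3 look.py 18 240 180
```

```text
{'time_s': 17.05, 'tool_pos': [0.597, -0.165, 0.0255], 'force': [0.1807, 0.5036, -0.9982], 'grip_width': 0.0425}
```

View pics/z_18.png

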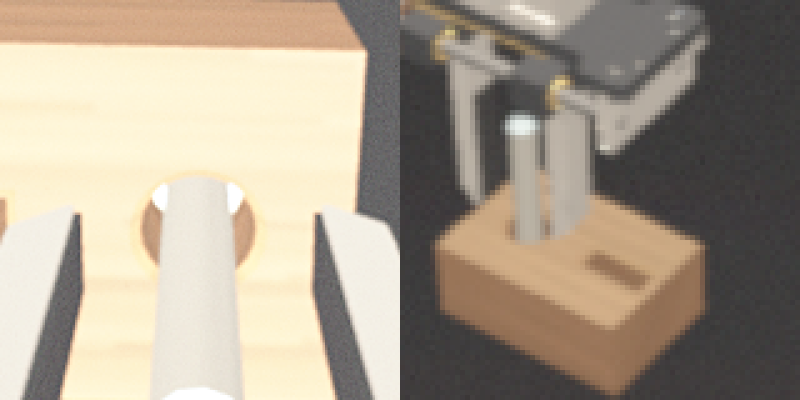

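The tube stands upright in the hole and the fingers are clear of it on both sides. Now straight up.

step_arm([
  {"rotation": [0, 0, 0], "dp": [0, 0, -0.01], "grip": 0.1},
  {"rotation": [0, 0, 0], "dp": [0, 0, -0.02], "grip": 0.1},
  {"rotation": [0, 0, 0], "dp": [0, 0, -0.03], "grip": 0.1},
  {"rotation": [0, 0, 0], "dp": [0, 0, -0.03], "grip": 0.1},
  {"rotation": [0, 0, 0], "dp": [0, 0, -0.03], "grip": 0.1},
  {"rotation": [0, 0, 0], "dp": [0, 0, -0.02], "grip": 0.1},
  {"rotation": [0, 0, 0], "dp": [-0.02, 0, -0.01], "grip": 0.1},
  {"rotation": [0, 0, 0], "dp": [-0.04, 0, 0], "grip": 0.1},
  {"rotation": [0, 0, 0], "dp": [-0.04, 0, 0], "grip": 0.1},
  {"rotation": [0, 0, 0], "dp": [0, 0, 0], "grip": 0.1},
  {"rotation": [0, 0, 0], "dp": [0, 0, 0], "grip": 0.1},
])

```text
time_s: 18.25
tool_pos: [0.497, -0.1651, 0.1768]
ee_rot: [[1.0, -0.001, 0.002], [-0.001, -1.0, -0.001], [0.002, 0.001, -1.0]]
force: [0.1, -0.9, 0.5]
grip_width: 0.042
```

```bash
python3 look.py 19 240 180
python3 - <<'E'
from m import *
snap('wrist','w20.png')
zz=lambda x,y:(240+(x-400+.5)/5-.5,180+(y+.5)/5-.5)
print((proj(S,[.5963,-.1663,.111])-[240,180])*5+[402,2],(proj(S,[.5963,-.1663,.125])-[240,180])*5+[402,2])
E
```

```text
{'time_s': 18.25, 'tool_pos': [0.497, -0.1651, 0.1768], 'force': [0.1262, -0.9441, 0.4719], 'grip_width': 0.042}
[[522.17225586 127.8676348 ]] [[520.50841535 105.58213093]]
```

View pics/z_19.png

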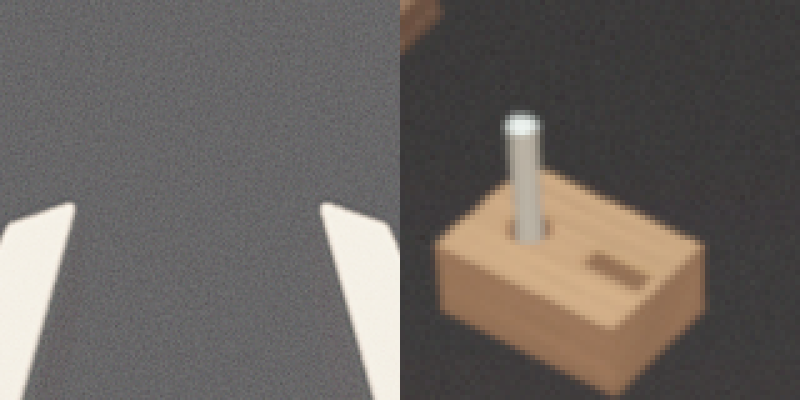

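View pics/s19.png

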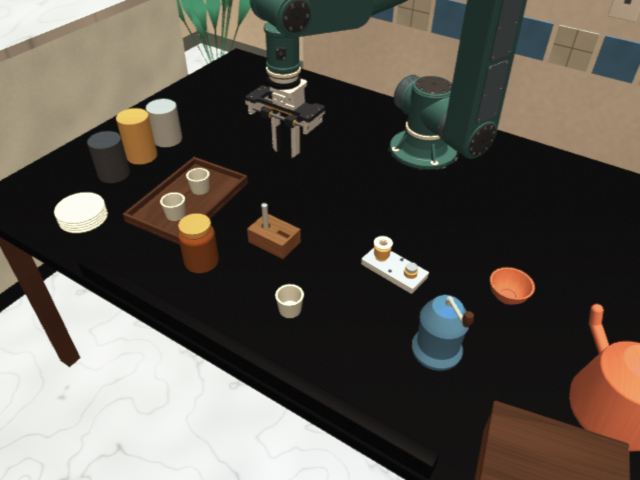

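View pics/w20.png

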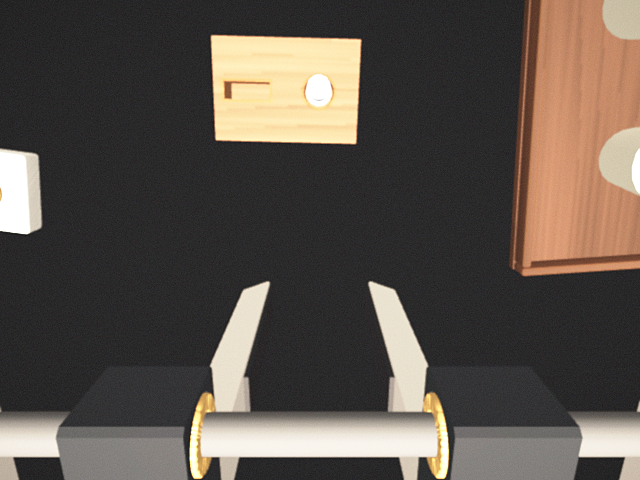

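The tube stands in the hole. Its top is at (520,126) in the scene zoom, against (522,128) expected for a fully seated tube. The cups, jar, grinder, bowl and tray look unmoved, and the robot is clear of everything.

```bash
python3 -c "
from bench import hand_in; print(hand_in())"
```

```text
the job is handed in; nothing more can be done
None
```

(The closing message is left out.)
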